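# Turn over the green computer lid

## Task

Slide the green lid, flat on the white riser, out over the riser's front edge (the one facing the robot) until part of it hangs free, then get under it there and turn it over. Lay it flat with its bare aluminium inner side up on the blue mat on the desk. Do not let it drop off the riser, and leave the red lid where it is.

Things in the scene. Friction and masses are not known exactly. Their poses are not given: they have to be found in the camera images.
- green_lid_center (a point): centre of the green computer lid, a stiff loose plate 120 x 120 x 8 mm, 0.16 kg, starting flat on the riser, green side (flush black dots and slots) up, bare aluminium side with a white square down. Point 4 mm from either face; z out of the green side, x and y along its sides. It starts within 9 degrees of the riser's yaw, 25 to 50 mm behind its front edge, 45 mm free board behind it
- red_lid_center (a point): centre of the red lid of the same shape and size, about 180 mm to the left or right of the green one on the riser; to be left where it is. Axes as for the green lid
- riser: fixed white desk riser: a board 220 mm deep (x), 360 mm wide (y), 18 mm thick, top 110 mm above the desk, on two dark end legs set 55 mm back from the front edge; nothing stands in front of it. Origin on the desk under its centre; x points away from the robot (front edge at x = -110 mm), y to the left, z up
- mat: blue mat, 260 x 260 x 3 mm, fixed flat on the desk to the left or right of the riser. Origin on the desk under its centre; x points away from the robot, y to the left
There are look-alikes about, which are no part of the job. Of the things like the part that bears green_lid_center, leave any that is orange; of the rest the larger one is meant.

How it is judged:
By the outcome, as a careful person would: the job done as asked, in the order asked, and still so for the second after the job is handed in, with the robot touching nothing.
It also fails if it takes over 72 s, if anything falls off the work surface, if the arm or the gripper's body presses on something with over 40 N, if the wrist force passes 120 N, or if a joint passes its speed limit or range.

## Robot

A 6-joint arm with a two-finger parallel gripper is mounted at the origin on the work surface. World frame = base frame: x ahead of the robot, y to its left, z up, the work surface at z = 0. Lengths are in mm, angles in rad, forces in N, time in s.
With the tool pointing down it reaches from about 275 to 850 mm from the base axis. Payload 19 kg.
Tool frame: the origin (TCP) lies midway between the tips of the shut fingers; the grasp point (between the pads) lies 19 mm behind it (manip.pinch_z is the distance from the TCP to the grasp point, in mm); x points along the fingers, z is the direction in which the jaws open and shut, and the axes are right-handed (so a half turn about x gives the same grasp; the last joint's range is limited). The gripper opens to 85 mm and grips with 20 to 120 N. Pads are 22 mm wide; open, the fingers measure 114 mm over their backs; the gripper's body (76 mm by 85 mm) begins 54 mm behind the grasp point. The pads swing forward as they close: fully open they stand 13 mm farther back than shut.
Start: joints at [0.994, 0.15, 1.437, -0, 1.554, -0.134], TCP at [246.37, 519.511, 231.267] pointing down, gripper open.
Joint ranges: [-2.8, 2.8], [-0.68, 2.1], [0.12, 2.68], [-1.39, 4.53], [0.16, 2.79], [-2.81, 2.81]. Speed limits (rad/s): [1.89, 1.89, 2.22, 3.01, 3.01, 3.01].

## Interface

Orientations are given as a rotation vector (axis times angle).
In Python, from bench import manip, cams, spotter gives the robot as it stands.
- The arm moves only by the shell command python3 -m crank 'ROWS'. ROWS is JSON, a list of rows, each an object with "xyz": the shift along the tool's x, y, z in mm, a list of three; "turn": the turn about the tool's x in degrees; "hand": the gripper's target within -1 to 1 (fully open at 1, half-way at 0, shut at -1). A call has 1 to 12 rows; each row shifts and turns the commanded pose from where the row before left it, along the tool's axes as they then stand; what a row does not reach is not made up. A row lasts 1/8 s, in which the tool goes at most 62.5 mm and 10.7 degrees, less where a joint would pass 70% of its speed; a pose out of reach is approached as far as the arm can. A call is refused whole if a number of a shift passes 62.5 or a number of a turn 10.7, either way. A call with a gripper value outside its range is refused whole. The fingers move at their own pace and stop on an object; the grip force is fixed at half the most. Time passes only in rows, so rows that do not move let the fingers close. It gives the time, the measured TCP pose, the force and the opening at its end, in the units of the state.
- manip.get_state(): the state, without advancing time (a new reading comes with each control period).
- cams.get_image(name): name is "scene" or "side" or "wrist"; returns the picture (420x560x3 uint8, red, green, blue); there is no depth.
- cams.camera_params(name): a dict with "camera_matrix" (3x3 intrinsics, pixels), "R" (3x3) and "t" (3): a world point X has camera coordinates R X + t. Camera axes: x right, y down, z forward; pixel columns grow to the right and rows downward; lengths in mm; the calibration is good to about 2 mm. A picture is of the moment at which its call begins: read the wrist's pose just before it. camera_params takes no time and is no camera call; for the wrist camera it gives the pose at the moment of the call.
- manip.hand_in(): hands the job in, once; it reports no verdict.
Trained networks look in the newest picture that a camera, given by its name, has taken for a name from the list of things; names that differ only in an ending like _2 or _b are one class to them, and where a whole thing is asked for, a point or a joint stands for the part that bears it (a point fixed in the world has none). Each returns a list of dicts, best first, with "p" (0 to 1); they miss things now and then, are a little off and sometimes report something else, mostly with a low value. They report only what shows in the picture. A call takes as long as a camera call. They do not tell look-alikes from the thing itself.
- spotter.find_in(camera, target): "location" ([column, row] as shares, 0 to 1, of the picture: columns of its width, rows of its height, amid what is visible of it).
- spotter.trace(camera, target): "region" (420x560 bool, what is visible of it) and "location" ([column, row] as shares, 0 to 1, of the picture: columns of its width, rows of its height, amid what is visible of it).
The state is a dict: "time": time; "joints": joint angles; "joint_velocities": joint speeds; "effort": joint torques, N m; "eef_pos": TCP position; "tool_rot": TCP orientation; "wrist_force": force on the tool from outside, world axes, zero at the start; "ft_torque": the same for the moment, N m; "width": opening from 0.0 (shut) to 1.0 (fully open).
Only numpy, scipy, OpenCV 4.12 (cv2) and the standard library are available. Lean on these libraries where they do the work, as an engineer would, in place of code of your own. Each camera call takes 0.05 s, during which the arm holds its last target. There are 200 camera calls.

## Working session

There is one attempt and no reset: what is moved stays moved. The work goes in short steps, Python scripts to look and compute and a shell command to move; the robot and the scene stay as the last step left them, time stands still between calls to the robot, and variables do not carry over. Pictures are saved under pics/ and viewed, about 8 in all and at most 12, crops included, and the job is handed in when it is done.

```bash
ls; mkdir -p pics; python3 - <<'E'
from bench import manip,cams,spotter
import cv2,numpy as np
s=manip.get_state(); print({k:np.round(v,3).tolist() for k,v in s.items()}, manip.pinch_z)
ims=[cams.get_image(n) for n in("scene","side")]
for n,im in zip(("scene","side"),ims): cv2.imwrite(f"pics/{n}0.png",im[:,:,::-1])
cv2.imwrite("pics/a.png",cv2.resize(np.vstack(ims),(448*1,600*1120//1120))[:,:,::-1])
for n in("scene","side"):
  p=cams.camera_params(n); print(n,{k:np.round(v,3).tolist() for k,v in p.items()})
  for t in("green_lid_center","red_lid_center","riser","mat"):
    print(t,[(np.round(np.array(d["location"])*[560,420]).tolist(),round(d["p"],2)) for d in spotter.find_in(n,t)])
E
```

```text
pics
{'time': 0.0, 'joints': [0.994, 0.151, 1.438, -0.0, 1.554, -0.134], 'joint_velocities': [0.0, 0.001, 0.002, -0.0, 0.001, -0.0], 'effort': [0.002, -71.306, -57.087, -0.0, 0.009, 0.0], 'eef_pos': [246.263, 519.339, 230.702], 'tool_rot': [-0.878, 1.388, 0.877], 'wrist_force': [-0.463, 0.447, 0.828], 'ft_torque': [0.051, 0.002, -0.013], 'width': 0.998} 18.700000000000003
scene {'camera_matrix': [[497.06, 0.0, 271.323], [0.0, 497.06, 207.721], [0.0, 0.0, 1.0]], 'R': [[0.011, 1.0, -0.003], [0.825, -0.011, -0.565], [-0.565, 0.004, -0.825]], 't': [-53.56, -321.988, 1645.201]}
green_lid_center [([359.0, 186.0], 0.86), ([372.0, 232.0], 0.77), ([429.0, 246.0], 0.61), ([299.0, 234.0], 0.25)]
red_lid_center [([298.0, 236.0], 0.8)]
riser [([336.0, 260.0], 0.97)]
mat [([161.0, 276.0], 0.61)]
side {'camera_matrix': [[532.976, 0.0, 290.351], [0.0, 532.976, 209.645], [0.0, 0.0, 1.0]], 'R': [[-0.997, -0.079, 0.022], [-0.067, 0.627, -0.776], [0.048, -0.775, -0.63]], 't': [472.501, 43.595, 1556.643]}
green_lid_center [([253.0, 257.0], 0.75), ([338.0, 293.0], 0.75), ([252.0, 346.0], 0.57)]
red_lid_center [([258.0, 209.0], 0.8)]
riser [([225.0, 261.0], 0.79)]
mat [([262.0, 167.0], 0.92)]
```

View pics/scene0.png

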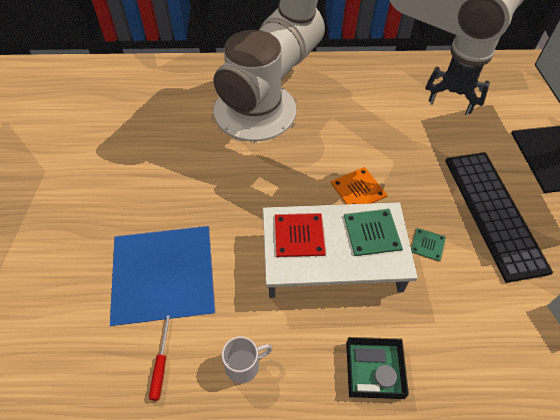

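View pics/side0.png

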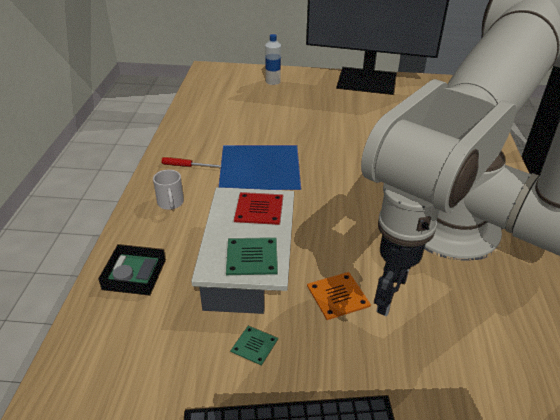

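The candidates for the green lid in the scene view are:
- Orange plate on the desk, (359,186): ruled out by colour.
- Small green plate on the desk, (429,246): ruled out by size.
- Green tray board, (376,370): a different kind of thing.
- Green plate on the riser, (372,232): my choice.

The red lid is at (299,234) and the mat at (161,276), which is on the robot's right (-y).

Next I'll fit the poses and check the choice in a close crop.

```bash
cat > h.py <<'E'
from bench import manip,cams,spotter
import cv2,numpy as np
from scipy.spatial.transform import Rotation as Ro
def ray(P,uv,z):
    K,R,t=[np.array(P[k]) for k in("camera_matrix","R","t")]
    d=R.T@np.linalg.inv(K)@np.array([uv[0],uv[1],1.]); c=-R.T@t
    return c+d*(z-c[2])/d[2]
def proj(P,X):
    K,R,t=[np.array(P[k]) for k in("camera_matrix","R","t")]
    q=K@(R@np.array(X,float)+t); return q[:2]/q[2]
def rect(P,mask,z):
    cs=max(cv2.findContours(mask.astype(np.uint8),cv2.RETR_EXTERNAL,cv2.CHAIN_APPROX_NONE)[0],key=cv2.contourArea)
    pts=np.array([ray(P,c[0],z)[:2] for c in cs],np.float32)
    return cv2.minAreaRect(pts)
def st():
    s=manip.get_state(); R=Ro.from_rotvec(s["tool_rot"]).as_matrix()
    print("t",round(s["time"],2),"pos",np.round(s["eef_pos"],1),"F",np.round(s["wrist_force"],1),"w",round(s["width"],3)); print("J",np.round(s["joints"],3)); print("R cols x,y,z:",np.round(R.T,3).tolist())
    return s,R
E
python3 - <<'E'
from h import *
st()
for n in("scene","side"):
  im=cams.get_image(n);P=cams.camera_params(n)
  if n=="scene": cv2.imwrite("pics/crop.png",cv2.resize(im[160:300,255:455],None,fx=3,fy=3,interpolation=2)[:,:,::-1])
  for t,z in(("green_lid_center",118),("red_lid_center",118),("mat",3),("riser",110)):
    for d in spotter.trace(n,t):
      print(n,t,round(d["p"],2),np.round(np.array(d["location"])*[560,420]),[np.round(a,1) for a in rect(P,d["region"],z)])
E
python3 -m crank --help | head -30
```

```text
t 0.5 pos [246.4 519.5 231.3] F [0.7 0.5 0.1] w 1.001
J [ 0.994  0.15   1.437 -0.     1.554 -0.134]
R cols x,y,z: [[-0.0, -0.0, -1.0], [-0.904, 0.428, 0.0], [0.428, 0.904, -0.0]]
scene green_lid_center 0.97 [429. 245.] [array([583. , 432.1]), array([72.1, 75.5]), np.float64(69.1)]
scene green_lid_center 0.81 [361. 186.] [array([412.2, 278.6]), array([112.7, 113.7]), np.float64(26.1)]
scene green_lid_center 0.6 [374. 231.] [array([547.1, 299.5]), array([125.7, 120.9]), np.float64(8.1)]
scene red_lid_center 0.56 [298. 234.] [array([552.4, 117.6]), array([125.9, 120.5]), np.float64(1.1)]
scene mat 0.64 [162. 276.] [array([ 594.3, -240.2]), array([261.6, 259.5]), np.float64(6.9)]
scene riser 0.79 [335. 260.] [array([582.9, 208.8]), array([255.6, 363.4]), np.float64(2.2)]
side green_lid_center 0.9 [338. 295.] [array([338.5, 412.1]), array([108. , 111.4]), np.float64(26.8)]
side green_lid_center 0.72 [253. 260.] [array([543.9, 307. ]), array([122. , 133.5]), np.float64(7.1)]
side green_lid_center 0.59 [252. 346.] [array([505.1, 562.7]), array([72.8, 73.6]), np.float64(69.7)]
side green_lid_center 0.26 [227. 261.] [array([565.3, 264.6]), array([218.2, 440.3]), np.float64(1.9)]
side red_lid_center 0.68 [254. 209.] [array([549.9, 126.9]), array([124.2, 131.3]), np.float64(0.3)]
side mat 0.19 [251. 258.] [array([563.8, 189.5]), array([134.8, 143.3]), np.float64(7.2)]
side riser 0.82 [226. 258.] [array([567.1, 254.4]), array([221.3, 449.4]), np.float64(1.8)]invalid input: not JSON, or not a number
```

View pics/crop.png

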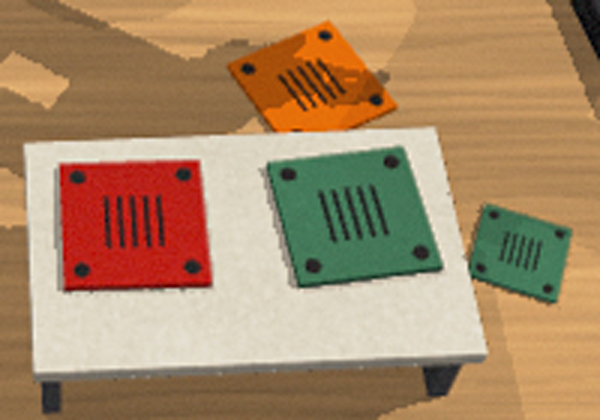

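The crop confirms it: the full-size green lid with dots and slots sits at the riser's right side in the picture. The orange plate lies on the desk in front, and the small green plate is off to the side. Next is the riser front edge, then pushing the lid from behind with both fingertips.

```bash
python3 - <<'E'
from h import *
P=cams.camera_params("scene")
c=lambda u,v:(255+u/3,160+v/3)
for nm,z,pts in(("riserFL,FR,BL,BR",110,[(25,143),(437,128),(35,370),(486,352)]),("lid FL FR BR BL",118,[(268,161),(402,147),(442,267),(298,286)])):
  print(nm,[np.round(ray(P,c(*p),z)[:2],1).tolist() for p in pts])
PS=cams.camera_params("side")
print("side riser near/right corners",[np.round(ray(PS,p,110)[:2],1).tolist() for p in[(289,287),(295,191),(194,283),(211,186)]])
print("side lid",[np.round(ray(PS,p,118)[:2],1).tolist() for p in[(277,274),(276,240),(226,242),(228,276)]])
E
```

```text
riserFL,FR,BL,BR [[465.9, 27.9], [454.8, 386.8], [681.8, 35.3], [670.7, 391.3]]
lid FL FR BR BL [[492.7, 235.0], [479.8, 351.1], [597.9, 366.5], [614.0, 247.8]]
side riser near/right corners [[448.3, 393.3], [460.9, 33.0], [663.4, 402.5], [696.8, 35.2]]
side lid [[478.5, 363.4], [492.4, 248.4], [613.3, 268.3], [589.0, 380.8]]
```

```bash
python3 -m crank '[{"xyz":[0,0,0],"turn":-9,"hand":0.4},{"xyz":[0,0,0],"turn":-9,"hand":0.4},{"xyz":[0,0,0],"turn":-9.1,"hand":0.4},{"xyz":[0,-48.7,-28],"turn":0,"hand":0.4},{"xyz":[0,-48.7,-28],"turn":0,"hand":0.4},{"xyz":[0,-48.7,-28],"turn":0,"hand":0.4},{"xyz":[0,-48.7,-28],"turn":0,"hand":0.4},{"xyz":[0,-48.7,-28],"turn":0,"hand":0.4},{"xyz":[0,-48.7,-28],"turn":0,"hand":0.4},{"xyz":[0,-48.7,-28],"turn":0,"hand":0.4},{"xyz":[0,-48.7,-28],"turn":0,"hand":0.4}]'; python3 -c "
from h import *
st()"
```

```text
time: 2.38
eef_pos: [644.1, 306.3, 231.3]
tool_rot: [-1.231, 1.195, 1.231]
wrist_force: [0.4, 1.0, -0.4]
width: 0.7
t 2.38 pos [644.1 306.3 231.3] F [ 0.4  1.  -0.4] w 0.7
J [ 0.336  0.446  1.06   0.     1.636 -1.265]
R cols x,y,z: [[0.0, 0.0, -1.0], [-1.0, -0.03, -0.0], [-0.03, 1.0, 0.0]]
```

```bash
python3 -m crank '[{"xyz":[50,0,0],"turn":0,"hand":0.4},{"xyz":[50,0,0],"turn":0,"hand":0.4},{"xyz":[18,0,0],"turn":0,"hand":0.4},{"xyz":[0,0,0],"turn":0,"hand":0.4}]'; python3 - <<'E'
from h import *
im=[cams.get_image(n) for n in("side","wrist")]
cv2.imwrite("pics/b.png",np.hstack([cv2.resize(im[0][130:330,140:380],(480,400)),cv2.resize(im[1],(320,240))[:].__class__((400,320,3),np.uint8)*0+0])[:,:480,::-1])
E
```

```text
time: 2.88
eef_pos: [642.4, 307.4, 113.2]
tool_rot: [-1.231, 1.196, 1.232]
wrist_force: [-0.2, 0.6, 0.7]
width: 0.702
```

View pics/b.png

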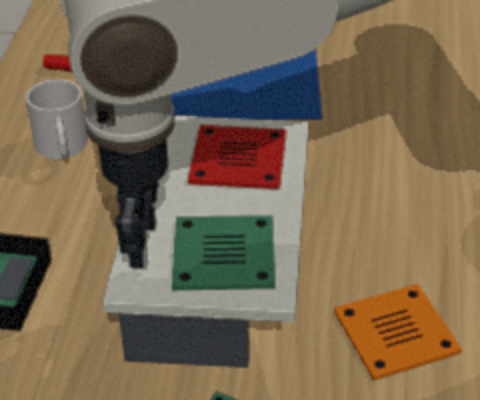

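The fingers stand behind the lid with its rear edge clear. Now I'll lower gently to find the board.

```bash
for i in 1 2 3 ; do python3 -m crank '[{"xyz":[2,0,0],"turn":0,"hand":0.4},{"xyz":[0,0,0],"turn":0,"hand":0.4}]' | egrep "eef|force"; done
```

```text
eef_pos: [642.8, 307.5, 112.3]
wrist_force: [0.3, -0.5, -0.4]
eef_pos: [642.4, 307.4, 109.2]
wrist_force: [-1.0, -0.0, -0.4]
eef_pos: [642.5, 307.3, 107.0]
wrist_force: [-0.4, 0.4, -0.3]
```

```bash
python3 -m crank '[{"xyz":[2,0,0],"turn":0,"hand":0.4},{"xyz":[0,0,0],"turn":0,"hand":0.4}]' | egrep "eef|force";  python3 -m crank '[{"xyz":[0,10,0],"turn":0,"hand":0.4},{"xyz":[0,10,0],"turn":0,"hand":0.4},{"xyz":[0,10,0],"turn":0,"hand":0.4},{"xyz":[0,0,0],"turn":0,"hand":0.4}]'
```

```text
eef_pos: [642.5, 307.4, 105.2]
wrist_force: [0.0, 0.0, 0.1]
time: 4.47
eef_pos: [611.8, 306.6, 105.6]
tool_rot: [-1.232, 1.194, 1.232]
wrist_force: [0.8, 0.4, 0.5]
width: 0.696
```

```bash
cat >> h.py <<'E'
def lid(n="scene",z=118):
    cams.get_image(n);P=cams.camera_params(n)
    for d in spotter.trace(n,"green_lid_center"):
        r=rect(P,d["region"],z); print(n,round(d["p"],2),[np.round(a,1) for a in r], np.round(cv2.boxPoints(r)).tolist() if 200<r[0][1]<400 and r[0][0]>440 else "")
E
python3 -c "
from h import *
lid()
lid('side')"
```

```text
scene 0.84 [array([534.8, 273.6]), array([113.5,  64.7]), np.float64(4.5)] [[476.0, 301.0], [481.0, 237.0], [594.0, 246.0], [589.0, 310.0]]
scene 0.69 [array([415.3, 252.7]), array([109.2,  75.2]), np.float64(15.9)] 
scene 0.59 [array([584.4, 432.5]), array([75.9, 81.1]), np.float64(68.7)] 
side 0.79 [array([337. , 412.2]), array([110.9, 116.6]), np.float64(27.5)] 
side 0.72 [array([536.1, 310.5]), array([123.2, 129.2]), np.float64(5.9)] [[468.0, 368.0], [482.0, 240.0], [604.0, 253.0], [591.0, 381.0]]
side 0.55 [array([504.7, 563.1]), array([77.2, 74.6]), np.float64(69.7)]
```

```bash
python3 -m crank '[{"xyz":[0,11,0],"turn":0,"hand":0.4},{"xyz":[0,11,0],"turn":0,"hand":0.4},{"xyz":[0,11,0],"turn":0,"hand":0.4},{"xyz":[0,11,0],"turn":0,"hand":0.4},{"xyz":[0,11,0],"turn":0,"hand":0.4},{"xyz":[0,8,0],"turn":0,"hand":0.4},{"xyz":[0,4,0],"turn":0,"hand":0.4},{"xyz":[0,0,0],"turn":0,"hand":0.4},{"xyz":[0,-10,0],"turn":0,"hand":0.4},{"xyz":[-50,-10,0],"turn":0,"hand":0.4},{"xyz":[-60,0,0],"turn":0,"hand":0.4},{"xyz":[-60,0,0],"turn":0,"hand":0.4}]'; python3 -c "
from h import *
lid()
lid('side')"
```

```text
time: 6.18
eef_pos: [566.2, 304.8, 276.9]
tool_rot: [-1.231, 1.195, 1.231]
wrist_force: [0.3, 0.7, -0.3]
width: 0.704
scene 0.93 [array([396.1, 265.6]), array([ 71. , 101.5]), np.float64(28.5)] 
scene 0.85 [array([585. , 431.4]), array([75. , 74.8]), np.float64(66.4)] 
scene 0.76 [array([474.5, 302.8]), array([123.6, 123.8]), np.float64(1.6)] [[411.0, 363.0], [415.0, 239.0], [538.0, 243.0], [535.0, 366.0]]
side 0.89 [array([473.4, 311.6]), array([119.8, 126.7]), np.float64(1.7)] [[412.0, 373.0], [415.0, 247.0], [535.0, 250.0], [531.0, 377.0]]
side 0.76 [array([338.2, 411.7]), array([110.9, 114.7]), np.float64(26.5)] 
side 0.74 [array([504.8, 560.5]), array([75.8, 74.5]), np.float64(67.8)]
```

The lid now overhangs by about 45 mm and is square to the riser. The interface only turns about the tool's x, so I'll go to clear space ahead and see what the arm does at its reach limit. I need the tool tilted forward to get under the lid.

```bash
python3 -m crank '[{"xyz":[-20,-33,-44],"turn":0,"hand":1},{"xyz":[-20,-33,-44],"turn":0,"hand":1},{"xyz":[-20,-33,-44],"turn":0,"hand":1},{"xyz":[0,-33,-44],"turn":0,"hand":1},{"xyz":[0,-33,-44],"turn":0,"hand":1},{"xyz":[0,-33,-44],"turn":0,"hand":1},{"xyz":[0,-33,-44],"turn":0,"hand":1},{"xyz":[0,-60,0],"turn":0,"hand":1},{"xyz":[0,-60,0],"turn":0,"hand":1},{"xyz":[0,-60,0],"turn":0,"hand":1}]'; python3 -c "
from h import *
st()"
```

```text
time: 7.62
eef_pos: [887.4, 7.5, 286.6]
tool_rot: [-1.259, 1.15, 1.186]
wrist_force: [-0.3, 0.4, 0.1]
width: 0.999
t 7.62 pos [887.4   7.5 286.6] F [-0.3  0.4  0.1] w 0.999
J [-0.08   0.956  0.126  0.007  2.    -1.678]
R cols x,y,z: [[0.06, 0.001, -0.998], [-0.998, -0.03, -0.06], [-0.03, 1.0, -0.0]]
```

It tilts about 3.5° at the limit, so I'll push further.

```bash
python3 -m crank '[{"xyz":[0,-60,0],"turn":0,"hand":1},{"xyz":[0,-60,0],"turn":0,"hand":1},{"xyz":[0,-60,0],"turn":0,"hand":1},{"xyz":[0,-60,0],"turn":0,"hand":1}]'; python3 -c "
from h import *
st()"
```

```text
time: 8.12
eef_pos: [961.7, 13.0, 243.1]
tool_rot: [-1.326, 1.034, 1.068]
wrist_force: [0.9, -0.2, -0.1]
width: 0.999
t 8.12 pos [961.7  13.  243.1] F [ 0.9 -0.2 -0.1] w 0.999
J [-0.073  1.015  0.123  0.019  1.787 -1.667]
R cols x,y,z: [[0.215, 0.002, -0.977], [-0.976, -0.03, -0.215], [-0.03, 1.0, -0.004]]
```

Tilt is building up, now 12°. I'll continue and keep the height up.

```bash
python3 -m crank '[{"xyz":[-10,-60,0],"turn":0,"hand":1},{"xyz":[-10,-60,0],"turn":0,"hand":1},{"xyz":[-10,-60,0],"turn":0,"hand":1},{"xyz":[-10,-60,0],"turn":0,"hand":1},{"xyz":[-10,-60,0],"turn":0,"hand":1},{"xyz":[-10,-60,0],"turn":0,"hand":1},{"xyz":[-10,-60,0],"turn":0,"hand":1},{"xyz":[-10,-60,0],"turn":0,"hand":1}]'; python3 -c "
from h import *
st()"
```

```text
time: 9.12
eef_pos: [1037.3, 20.9, 329.2]
tool_rot: [-1.441, 0.784, 0.818]
wrist_force: [0.5, 0.4, 1.2]
width: 0.997
t 9.12 pos [1037.3   20.9  329.2] F [0.5 0.4 1.2] w 0.997
J [-0.067  0.962  0.122  0.043  1.513 -1.659]
R cols x,y,z: [[0.519, 0.008, -0.855], [-0.854, -0.028, -0.519], [-0.028, 1.0, -0.008]]
```

```bash
python3 -m crank '[{"xyz":[0,-60,0],"turn":0,"hand":1},{"xyz":[0,-60,0],"turn":0,"hand":1},{"xyz":[0,-60,0],"turn":0,"hand":1},{"xyz":[0,-60,0],"turn":0,"hand":1},{"xyz":[0,-60,0],"turn":0,"hand":1},{"xyz":[0,-60,0],"turn":0,"hand":1},{"xyz":[0,-60,0],"turn":0,"hand":1},{"xyz":[0,-60,0],"turn":0,"hand":1},{"xyz":[0,-60,0],"turn":0,"hand":1}]'; python3 -c "
from h import *
st()"
```

```text
time: 10.25
eef_pos: [1081.2, 26.5, 473.6]
tool_rot: [-1.524, 0.514, 0.548]
wrist_force: [-0.4, -0.7, -0.2]
width: 0.999
t 10.25 pos [1081.2   26.5  473.6] F [-0.4 -0.7 -0.2] w 0.999
J [-0.066  0.879  0.122  0.07   1.25  -1.659]
R cols x,y,z: [[0.779, 0.014, -0.626], [-0.626, -0.025, -0.779], [-0.027, 1.0, -0.01]]
```

```bash
python3 -m crank '[{"xyz":[10,-60,0],"turn":0,"hand":1},{"xyz":[10,-60,0],"turn":0,"hand":1},{"xyz":[10,-60,0],"turn":0,"hand":1},{"xyz":[10,-60,0],"turn":0,"hand":1},{"xyz":[10,-60,0],"turn":0,"hand":1},{"xyz":[10,-60,0],"turn":0,"hand":1}]'; python3 -c "
from h import *
st()"
```

```text
time: 11.0
eef_pos: [1087.8, 29.0, 582.3]
tool_rot: [-1.557, 0.339, 0.375]
wrist_force: [0.3, -0.2, 0.8]
width: 1.002
t 11.0 pos [1087.8   29.   582.3] F [ 0.3 -0.2  0.8] w 1.002
J [-0.067  0.819  0.122  0.089  1.086 -1.663]
R cols x,y,z: [[0.899, 0.018, -0.439], [-0.438, -0.021, -0.899], [-0.026, 1.0, -0.011]]
```

The tool is now 26° below horizontal and pointing along +x. The flip needs a 180° turn within the last joint's range, so I'll fit a small kinematic model from the logged poses to plan it.

```bash
cat > kin.py <<'E'
import numpy as np
from scipy.spatial.transform import Rotation as Ro
from scipy.optimize import least_squares
S=[([.994,.15,1.437,0,1.554,-.134],[246.4,519.5,231.3],None),
([.336,.446,1.06,0,1.636,-1.265],[644.1,306.3,231.3],None),
([-.08,.956,.126,.007,2.0,-1.678],[887.4,7.5,286.6],[-1.259,1.15,1.186]),
([-.073,1.015,.123,.019,1.787,-1.667],[961.7,13,243.1],[-1.326,1.034,1.068]),
([-.067,.962,.122,.043,1.513,-1.659],[1037.3,20.9,329.2],[-1.441,.784,.818]),
([-.066,.879,.122,.07,1.25,-1.659],[1081.2,26.5,473.6],[-1.524,.514,.548]),
([-.067,.819,.122,.089,1.086,-1.663],[1087.8,29,582.3],[-1.557,.339,.375])]
def rot(q,a0=0):
    return Ro.from_euler('ZYZYZ',[q[0],q[1]+q[2],q[3],q[4],q[5]+a0])
def Rt(q): # tool: x = ez of flange
    return rot(q).as_matrix()
def fk(q,p):
    h,r0,a1,a2,o,L=p
    R0=Ro.from_euler('Z',q[0]); s=q[1]+q[2]
    w=R0.apply([r0+a1*np.sin(q[1])+a2*np.sin(s)+o*np.cos(s),0,h+a1*np.cos(q[1])+a2*np.cos(s)-o*np.sin(s)])
    return w+L*Rt(q)[:,2]
f=lambda p:np.concatenate([fk(q,p)-x for q,x,_ in S])
P=least_squares(f,[300,0,400,400,0,250]).x
if __name__=="__main__":
    print(np.round(P,1),np.round(f(P),1))
    for q,x,r in S:
        if r: print(np.round((rot(q).inv()*Ro.from_rotvec(r)).as_matrix(),2).tolist())
E
python3 kin.py
```

```text
Traceback (most recent call last):
  File "kin.py", line 21, in <module>
    P=least_squares(f,[300,0,400,400,0,250]).x
      ~~~~~~~~~~~~~^^^^^^^^^^^^^^^^^^^^^^^^^
  File "kin.py", line 20, in <lambda>
    f=lambda p:np.concatenate([fk(q,p)-x for q,x,_ in S])
                               ~~^^^^^
  File "kin.py", line 19, in fk
    return w+L*Rt(q)[:,2]
               ~~^^^
  File "kin.py", line 14, in Rt
    return rot(q).as_matrix()
           ~~~^^^
  File "kin.py", line 12, in rot
    return Ro.from_euler('ZYZYZ',[q[0],q[1]+q[2],q[3],q[4],q[5]+a0])
           ~~~~~~~~~~~~~^^^^^^^^^^^^^^^^^^^^^^^^^^^^^^^^^^^^^^^^^^^^
  File "scipy/spatial/transform/_rotation.pyx", line 1413, in scipy.spatial.transform._rotation.Rotation.from_euler
ValueError: Expected axis specification to be a non-empty string of upto 3 characters, got ZYZYZ
```

```bash
sed -i "s/    return Ro.from_euler('ZYZYZ'.*/    return Ro.from_euler('ZYZ',[q[0],q[1]+q[2],q[3]])*Ro.from_euler('YZ',[q[4],q[5]+a0])/" kin.py; python3 kin.py
```

```text
[117.1 -12.2 497.6 509.7   9.4 357.5] [ 65.5 -40.2   2.7  27.7 -71.7   0.9 -20.  -74.8  -8.3  -9.8 -76.   -7.3
  -2.6 -74.9  -2.8   0.8 -74.2   3.9   0.6 -73.9  10.8]
[[0.0, -0.0, -1.0], [-0.0, 1.0, -0.0], [1.0, 0.0, 0.0]]
[[0.0, 0.0, -1.0], [0.0, 1.0, 0.0], [1.0, -0.0, 0.0]]
[[0.0, 0.0, -1.0], [0.0, 1.0, 0.0], [1.0, -0.0, 0.0]]
[[0.0, 0.0, -1.0], [-0.0, 1.0, 0.0], [1.0, 0.0, 0.0]]
[[-0.0, -0.0, -1.0], [0.0, 1.0, -0.0], [1.0, -0.0, -0.0]]
```

```bash
python3 - <<'E'
s=open('kin.py').read()
s=s.replace("h,r0,a1,a2,o,L=p","h,r0,a1,a2,o,L,e=p").replace("np.cos(s),0,h","np.cos(s),e,h").replace("0,250]).x","0,250,75]).x")
s=s.replace('if __name__','''M=Ro.from_matrix([[0,0,-1],[0,1,0],[1,0,0]])
lo=np.array([-2.8,-.68,.12,-1.39,.16,-2.81]);hi=np.array([2.8,2.1,2.68,4.53,2.79,2.81])
def ik(x,Rw,q0=None,lims=True):
    best=None; rng=np.random.default_rng(0); l,h=lo.copy(),hi.copy()
    if not lims: l[5],h[5]=-9,9
    for k in range(12):
        s=np.array([0,.4,1.5,0,1.2,0])+rng.normal(0,.5,6) if (k or q0 is None) else np.array(q0)
        r=least_squares(lambda q:np.r_[(fk(q,P)-x)/100,((rot(q)*M).inv()*Rw).as_rotvec()],np.clip(s,l+.01,h-.01),bounds=(l,h))
        if best is None or r.cost<best.cost-1e-9: best=r
        if best.cost<1e-9: break
    return best.x,best.cost
if __name__''')
open('kin.py','w').write(s)
E
python3 kin.py|head -4; python3 - <<'E'
from kin import *
R0=Ro.from_rotvec([-1.557,.339,.375])
for nm,x in(("grasp",[440,305,100]),("lifted",[420,305,250]),("mid",[500,0,250]),("place",[500,-240,60]),("placeL",[450,-240,60])):
  for a in(90,-90):
    q,c=ik(x,R0*Ro.from_euler('x',a,degrees=True),lims=False); print(nm,a,np.round(q,2),round(c,6))
E
```

```text
[162.2   0.7 477.1 499.   72.1 322.1  76.6] [ 0.2 -0.   0.4 -0.1 -0.2 -0.4  0.   0.3 -0.1  0.1 -0.5  0.1 -0.1  0.1
  0.3  0.   0.2 -0.6 -0.1  0.2  0.3]
[[0.0, -0.0, -1.0], [-0.0, 1.0, -0.0], [1.0, 0.0, 0.0]]
[[0.0, 0.0, -1.0], [0.0, 1.0, 0.0], [1.0, -0.0, 0.0]]
grasp 90 [ 0.86 -0.01  2.23 -1.39  0.72  1.89] 0.009521
grasp -90 [ 0.87  0.03  2.32  4.53  0.75 -0.89] 0.00018
lifted 90 [ 0.92 -0.28  2.18 -1.25  0.84  1.6 ] 0.0
lifted -90 [ 0.92 -0.28  2.18 -1.25  0.84  4.74] 0.0
mid 90 [-0.4  -0.64  2.38  0.89  0.49 -1.03] 0.0
mid -90 [-0.4  -0.64  2.38  0.89  0.49  2.11] 0.0
place 90 [-1.1   0.12  2.34  1.61  0.94 -2.38] 0.0
place -90 [-1.1   0.12  2.34  1.61  0.94  0.76] 0.0
placeL 90 [-1.26  0.07  2.41  1.49  1.04 -2.4 ] 0.0
placeL -90 [-1.26  0.07  2.41  1.49  1.04  0.74] 0.0
```

The model fits to under 1 mm. The grasp is marginal on joint 4 at this yaw, so I'll scan the tool yaw and pitch for a feasible grasp-and-place pair.

```bash
python3 - <<'E'
from kin import *
def Rw(psi,p,a): # x dir azimuth psi, down p ; a=90 => jaw z vertical
    B=Ro.from_matrix(np.array([[0,0,-1],[-1,0,0],[0,1,0]]).T) # x->down? cols set below
    B=Ro.from_matrix(np.array([[1,0,0],[0,0,-1],[0,1,0]]).T) # x fwd, y=-z(down), z=+y(left)
    return Ro.from_euler('z',psi,degrees=True)*Ro.from_euler('y',p,degrees=True)*B*Ro.from_euler('x',a,degrees=True)
print(np.round(Rw(0,26,0).as_matrix().T,2).tolist())
for psi in(0,10,20,30):
  for p in(15,26,35):
    d=Rw(psi,p,0).as_matrix()[:,0]
    for nm,x in(("grasp",[440,300,100]),("lift",[440,300,250]),("place",np.array([594,-240,10])-95*d*[1,1,.7]+[0,0,0])):
      q,c=ik(x,Rw(psi,p,90),lims=False); k=np.round(q,2)
      print(psi,p,nm,np.round(x),k, "" if c<1e-6 else "INFEAS %.5f"%c)
E
```

```text
[[0.9, 0.0, -0.44], [-0.44, 0.0, -0.9], [0.0, 1.0, 0.0]]
0 15 grasp [440 300 100] [ 0.92  0.06  2.19 -1.39  0.87  1.98] INFEAS 0.04815
0 15 lift [440 300 250] [ 0.91 -0.23  2.19 -1.39  0.85  1.75] INFEAS 0.00757
0 15 place [ 502. -240.   27.] [-1.15  0.4   2.38  1.87  1.18 -2.78] 
0 26 grasp [440 300 100] [ 0.86 -0.01  2.23 -1.39  0.74  1.92] INFEAS 0.00902
0 26 lift [440 300 250] [ 0.88 -0.26  2.16 -1.26  0.81  1.61] 
0 26 place [ 509. -240.   39.] [-1.07  0.19  2.35  1.7   0.92 -2.46] 
0 35 grasp [440 300 100] [ 0.82 -0.04  2.25 -1.36  0.66  1.85] 
0 35 lift [440 300 250] [ 0.82 -0.28  2.08 -0.95  0.82  1.31] 
0 35 place [ 516. -240.   48.] [-0.98  0.08  2.28  1.45  0.76 -2.12] 
10 15 grasp [440 300 100] [ 0.8   0.1   2.44  3.98  0.86 -3.59] 
10 15 lift [440 300 250] [ 0.76 -0.37  2.28 -1.39  0.53  1.6 ] INFEAS 0.00759
10 15 place [ 504. -256.   27.] [-1.21  0.45  2.24  1.62  1.26 -2.68] 
10 26 grasp [440 300 100] [ 0.72 -0.13  2.31 -1.39  0.46  1.71] INFEAS 0.01420
10 26 lift [440 300 250] [ 0.75 -0.37  2.24 -1.19  0.56  1.41] 
10 26 place [ 510. -255.   39.] [-1.14  0.27  2.22  1
[... 758 characters left out ...]
38  0.48  0.46] 
20 35 place [ 521. -267.   48.] [-1.09  0.26  2.05  1.16  1.08 -2.17] 
30 15 grasp [440 300 100] [ 0.35 -0.01  2.57  2.89  0.74 -3.  ] 
30 15 lift [440 300 250] [ 0.35 -0.5   2.44  2.12  0.19 -2.17] 
30 15 place [ 515. -286.   27.] [-1.22  0.59  1.93  1.28  1.45 -2.52] 
30 26 grasp [440 300 100] [ 0.37 -0.19  2.5   2.68  0.31 -2.76] 
30 26 lift [440 300 250] [ 0.37 -0.52  2.32  0.56  0.27 -0.61] 
30 26 place [ 520. -283.   39.] [-1.16  0.45  1.93  1.17  1.32 -2.36] 
30 35 grasp [440 300 100] [ 0.36 -0.24  2.41  1.43  0.16 -1.53] INFEAS 0.00024
30 35 lift [440 300 250] [ 0.38 -0.49  2.21  0.25  0.47 -0.31] 
30 35 place [ 527. -279.   48.] [-1.09  0.36  1.92  1.06  1.22 -2.19]
```

```bash
cat >> kin.py <<'E'
def Rw(psi,p,a):
    B=Ro.from_matrix(np.array([[1,0,0],[0,0,-1],[0,1,0]]).T)
    return Ro.from_euler('z',psi,degrees=True)*Ro.from_euler('y',p,degrees=True)*B*Ro.from_euler('x',a,degrees=True)
E
python3 - <<'E'
from kin import *
for psi in(-12,0):
  for p in(30,35,40,45):
    q=None
    for nm,x in(("pre",[425,305,105]),("grasp",[465,305,100]),("lift",[480,305,180]),("up",[470,250,280]),("mid",[450,0,280]),("place",[516,-240,50])):
      q,c=ik(x,Rw(psi,p,90),q0=q,lims=False)
      print(psi,p,nm,np.round(q,2), "" if c<1e-6 else "INFEAS %.5f"%c)
E
```

```text
-12 30 pre [ 0.98  0.09  2.16 -1.35  0.97  2.08] 
-12 30 grasp [ 0.9   0.14  2.13 -1.39  0.9   2.07] INFEAS 0.00000
-12 30 lift [ 0.87  0.01  2.05 -1.26  0.93  1.82] 
-12 30 up [ 0.79 -0.24  2.04 -1.09  0.96  1.49] 
-12 30 mid [ 0.05 -0.68  2.27 -0.52  0.64  0.57] INFEAS 0.00552
-12 30 place [-0.9   0.05  2.38  1.9   0.62 -2.36] 
-12 35 pre [ 0.94  0.05  2.14 -1.22  0.92  1.94] 
-12 35 grasp [ 0.86  0.1   2.1  -1.26  0.86  1.92] 
-12 35 lift [ 0.84 -0.02  2.02 -1.11  0.91  1.67] 
-12 35 up [ 0.76 -0.24  2.   -0.95  0.97  1.36] 
-12 35 mid [-0.04 -0.68  2.23 -0.28  0.7   0.32] INFEAS 0.00199
-12 35 place [-0.87  0.01  2.34  1.68  0.53 -2.11] 
-12 40 pre [ 0.9   0.02  2.11 -1.08  0.89  1.79] 
-12 40 grasp [ 0.83  0.07  2.08 -1.11  0.83  1.76] 
-12 40 lift [ 0.8  -0.03  1.98 -0.97  0.91  1.53] 
-12 40 up [ 0.72 -0.24  1.95 -0.82  1.    1.23] 
-12 40 mid [-0.12 -0.68  2.2  -0.11  0.76  0.14] INFEAS 0.00003
-12 40 place [-0.83 -0.01  2.3   1.4   0.47 -1.82] 
-12 45 pre [ 0.86 -0.    2.09 -0.94  0.87  1.63] 
-12 45 grasp [ 0.79  0.05  2.04 -0.95  0.82  1.6 ] 
-12 45 lift [ 0.76 -0.04  1.94
[... 708 characters left out ...]
 [-0.36 -0.68  2.18  0.35  0.87 -0.48] INFEAS 0.00973
0 35 place [-0.98  0.08  2.28  1.45  0.76 -2.11] 
0 40 pre [ 0.82 -0.09  2.21 -1.12  0.67  1.63] 
0 40 grasp [ 0.74 -0.03  2.17 -1.15  0.6   1.61] 
0 40 lift [ 0.72 -0.13  2.07 -0.91  0.69  1.29] 
0 40 up [ 0.61 -0.35  2.02 -0.65  0.81  0.91] 
0 40 mid [-0.36 -0.68  2.17  0.34  0.89 -0.47] INFEAS 0.00188
0 40 place [-0.94  0.05  2.24  1.27  0.7  -1.91] 
0 45 pre [ 0.78 -0.1   2.18 -0.92  0.68  1.42] 
0 45 grasp [ 0.71 -0.04  2.13 -0.93  0.61  1.37] 
0 45 lift [ 0.68 -0.13  2.03 -0.73  0.73  1.12] 
0 45 up [ 0.58 -0.33  1.97 -0.53  0.88  0.79] 
0 45 mid [-0.35 -0.67  2.15  0.31  0.93 -0.44] 
0 45 place [-0.9   0.03  2.2   1.08  0.68 -1.7 ]
```

```bash
python3 -m crank '[{"xyz":[-35,48.5,0.8],"turn":0,"hand":1},{"xyz":[-35,48.5,0.8],"turn":0,"hand":1},{"xyz":[-35,48.5,0.8],"turn":0,"hand":1},{"xyz":[-35,48.5,0.8],"turn":0,"hand":1},{"xyz":[-35,48.5,0.8],"turn":0,"hand":1},{"xyz":[-35,48.5,0.8],"turn":0,"hand":1},{"xyz":[-35,48.5,0.8],"turn":0,"hand":1},{"xyz":[-35,48.5,0.8],"turn":0,"hand":1},{"xyz":[-35,48.5,0.8],"turn":0,"hand":1},{"xyz":[-35,48.5,0.8],"turn":0,"hand":1}]'; python3 -c "
from h import *
st()"
```

```text
time: 12.25
eef_pos: [667.7, 20.4, 361.5]
tool_rot: [-1.559, 0.336, 0.377]
wrist_force: [0.3, 0.2, 1.2]
width: 1.0
t 12.25 pos [667.7  20.4 361.5] F [0.3 0.2 1.2] w 1.0
J [-0.169 -0.253  1.924  0.459  0.399 -2.096]
R cols x,y,z: [[0.898, 0.021, -0.439], [-0.438, -0.023, -0.899], [-0.029, 1.0, -0.011]]
```

```bash
python3 -m crank '[{"xyz":[0,0,0],"turn":10,"hand":0.2},{"xyz":[0,0,0],"turn":10,"hand":0.2},{"xyz":[0,0,0],"turn":10,"hand":0.2},{"xyz":[0,0,0],"turn":10,"hand":0.2},{"xyz":[0,0,0],"turn":10,"hand":0.2},{"xyz":[0,0,0],"turn":10,"hand":0.2},{"xyz":[0,0,0],"turn":10,"hand":0.2},{"xyz":[0,0,0],"turn":10,"hand":0.2},{"xyz":[0,0,0],"turn":10,"hand":0.2},{"xyz":[-45,0,-22],"turn":0,"hand":0.2},{"xyz":[-45,0,-22],"turn":0,"hand":0.2},{"xyz":[-45,0,-22],"turn":0,"hand":0.2}]'; python3 -c "
from h import *
st()"
```

```text
time: 13.75
eef_pos: [517.9, 16.3, 362.2]
tool_rot: [-0.018, 0.454, 0.027]
wrist_force: [-0.7, -0.5, 0.6]
width: 0.604
t 13.75 pos [517.9  16.3 362.2] F [-0.7 -0.5  0.6] w 0.604
J [-0.303 -0.647  2.153  0.529  0.609 -0.608]
R cols x,y,z: [[0.898, 0.022, -0.439], [-0.03, 0.999, -0.011], [0.439, 0.024, 0.898]]
```

```bash
python3 -m crank '[{"xyz":[-54,0,-26],"turn":0,"hand":0.2},{"xyz":[-54,0,-26],"turn":0,"hand":0.2},{"xyz":[-54,0,-26],"turn":0,"hand":0.2},{"xyz":[-54,0,-26],"turn":0,"hand":0.2}]'; python3 -c "
from h import *
st()"
```

```text
time: 14.25
eef_pos: [493.3, 21.9, 364.3]
tool_rot: [-0.021, 0.538, 0.02]
wrist_force: [-0.0, -0.6, 0.3]
width: 0.598
t 14.25 pos [493.3  21.9 364.3] F [-0.  -0.6  0.3] w 0.598
J [-0.28  -0.683  2.117  0.384  0.732 -0.464]
R cols x,y,z: [[0.859, 0.013, -0.512], [-0.024, 1.0, -0.015], [0.512, 0.025, 0.859]]
```

```bash
python3 -m crank '[{"xyz":[-51,0,-31],"turn":0,"hand":0.2},{"xyz":[-51,0,-31],"turn":0,"hand":0.2},{"xyz":[-51,0,-31],"turn":0,"hand":0.2},{"xyz":[-51,0,-31],"turn":0,"hand":0.2},{"xyz":[-51,0,-31],"turn":0,"hand":0.2}]'; python3 -c "
from h import *
st()"
```

```text
time: 14.88
eef_pos: [447.4, 76.6, 388.9]
tool_rot: [-0.035, 0.669, -0.03]
wrist_force: [0.4, 0.4, -0.3]
width: 0.597
t 14.88 pos [447.4  76.6 388.9] F [ 0.4  0.4 -0.3] w 0.597
J [ 0.063 -0.683  1.999 -0.11   0.929  0.083]
R cols x,y,z: [[0.784, -0.039, -0.619], [0.017, 0.999, -0.042], [0.62, 0.023, 0.784]]
```

```bash
python3 -m crank '[{"xyz":[0,0,0],"turn":3,"hand":0.2},{"xyz":[14.6,32.2,-31.9],"turn":0,"hand":0.2},{"xyz":[14.6,32.2,-31.9],"turn":0,"hand":0.2},{"xyz":[14.6,32.2,-31.9],"turn":0,"hand":0.2},{"xyz":[14.6,32.2,-31.9],"turn":0,"hand":0.2},{"xyz":[14.6,32.2,-31.9],"turn":0,"hand":0.2},{"xyz":[14.6,32.2,-31.9],"turn":0,"hand":0.2},{"xyz":[14.6,32.2,-31.9],"turn":0,"hand":0.2},{"xyz":[0,0,0],"turn":0,"hand":0.2}]'; python3 - <<'E'
from h import *
s,R=st()
im=cams.get_image("side"); cv2.imwrite("pics/c.png",cv2.resize(im[160:330,180:400],None,fx=3,fy=3)[:,:,::-1])
lid();lid("side")
P=cams.camera_params("side"); print([np.round((proj(P,x)-[180,160])*3) for x in (s["eef_pos"],)])
E
```

```text
time: 16.0
eef_pos: [398.6, 306.7, 146.4]
tool_rot: [0.012, 0.672, -0.042]
wrist_force: [-0.5, -0.3, 0.5]
width: 0.599
t 16.0 pos [398.6 306.7 146.4] F [-0.5 -0.3  0.5] w 0.599
J [ 0.918 -0.156  2.188 -1.061  0.826  1.607]
R cols x,y,z: [[0.782, -0.035, -0.623], [0.043, 0.999, -0.002], [0.622, -0.025, 0.782]]
scene 0.9 [array([582.1, 432. ]), array([73.6, 74.7]), np.float64(68.5)] 
scene 0.87 [array([395.7, 270.9]), array([ 78.6, 114.4]), np.float64(25.3)] 
scene 0.6 [array([473.4, 304. ]), array([125.8, 126.9]), np.float64(1.8)] [[408.0, 365.0], [413.0, 239.0], [538.0, 243.0], [534.0, 369.0]]
side 0.96 [array([338.2, 412. ]), array([108.3, 111. ]), np.float64(26.5)] 
side 0.83 [array([505.5, 561.5]), array([74.7, 73.1]), np.float64(69.5)] 
side 0.65 [array([474.1, 311.4]), array([121.1, 126.8]), np.float64(1.7)] [[412.0, 373.0], [415.0, 246.0], [537.0, 250.0], [533.0, 377.0]]
[array([400., 272.])]
```

View pics/c.png

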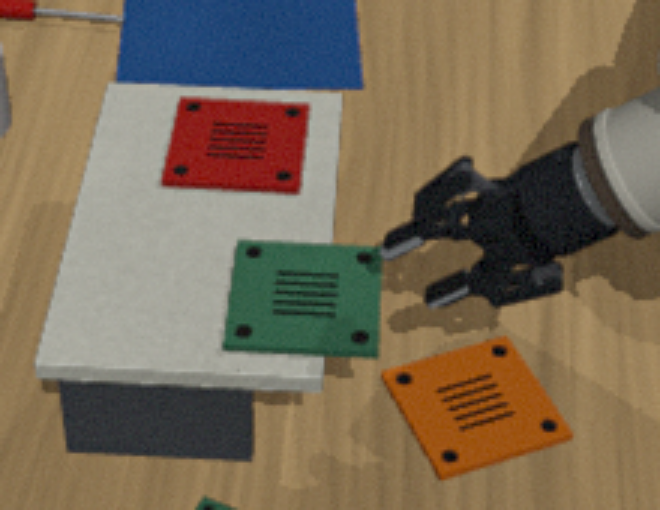

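The upper finger is above the lid's front edge and the lower one is in front of it. Next I'll open a little wider, go down, then in under the overhang.

```bash
python3 -m crank '[{"xyz":[0,0,0],"turn":0,"hand":0.5},{"xyz":[9,0,-11.5],"turn":0,"hand":0.5},{"xyz":[9,0,-11.5],"turn":0,"hand":0.5},{"xyz":[9,0,-11.5],"turn":0,"hand":0.5},{"xyz":[0,0,0],"turn":0,"hand":0.5}]';python3 -m crank '[{"xyz":[10.6,0.2,8.5],"turn":0,"hand":0.5},{"xyz":[10.6,0.2,8.5],"turn":0,"hand":0.5},{"xyz":[10.6,0.2,8.5],"turn":0,"hand":0.5},{"xyz":[10.6,0.2,8.5],"turn":0,"hand":0.5},{"xyz":[0,0,0],"turn":0,"hand":0.5}]'; python3 - <<'E'
from h import *
s,R=st()
im=cams.get_image("side"); cv2.imwrite("pics/d.png",cv2.resize(im[160:330,180:400],None,fx=3,fy=3)[:,:,::-1])
lid();lid("side")
E
```

```text
time: 16.88
eef_pos: [399.3, 303.7, 104.1]
tool_rot: [0.015, 0.671, -0.046]
wrist_force: [-0.2, -0.4, 0.1]
width: 0.75
time: 17.5
eef_pos: [454.5, 302.0, 104.6]
tool_rot: [0.015, 0.671, -0.047]
wrist_force: [-0.9, 0.4, 0.4]
width: 0.75
t 17.5 pos [454.5 302.  104.6] F [-0.9  0.4  0.4] w 0.75
J [ 0.792 -0.027  2.178 -1.19   0.68   1.702]
R cols x,y,z: [[0.782, -0.038, -0.622], [0.048, 0.999, -0.001], [0.621, -0.029, 0.783]]
scene 0.89 [array([391.1, 258.7]), array([59.1, 93.4]), np.float64(32.5)] 
scene 0.82 [array([473.4, 303.2]), array([120.6, 121.2]), np.float64(1.6)] [[411.0, 362.0], [415.0, 241.0], [535.0, 244.0], [532.0, 365.0]]
scene 0.73 [array([582.7, 431.3]), array([73.6, 75.9]), np.float64(68.8)] 
side 0.64 [array([472.2, 312. ]), array([124.1, 129.1]), np.float64(2.8)] [[407.0, 373.0], [413.0, 245.0], [537.0, 251.0], [531.0, 380.0]]
side 0.62 [array([504.8, 560.9]), array([77.5, 74.4]), np.float64(69.4)]
```

View pics/d.png

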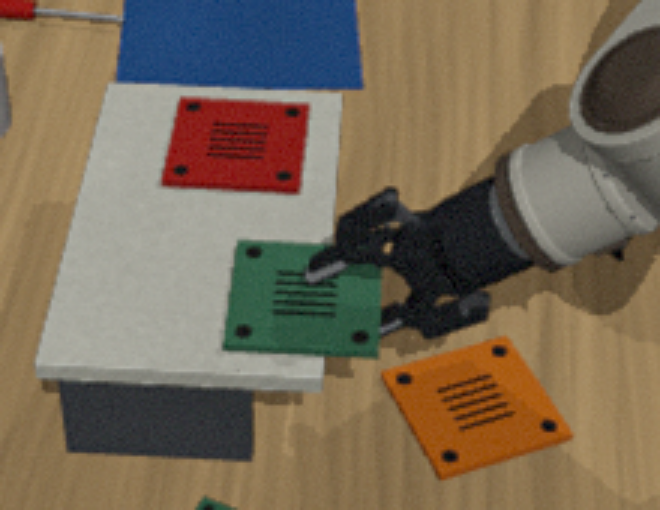

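The lower finger is under the overhang, the upper one is above, and the lid hasn't moved. I'll go in 14 mm more, then lift along the arc so the lid pivots on its rear edge.

```bash
python3 -m crank '[{"xyz":[5.5,0.3,4.3],"turn":0,"hand":0.5},{"xyz":[5.4,0.3,4.4],"turn":0,"hand":0.5},{"xyz":[-5.2,0,7.8],"turn":0,"hand":0.5},{"xyz":[-5.2,0,7.8],"turn":0,"hand":0.5},{"xyz":[-4,0,8.5],"turn":0,"hand":0.5},{"xyz":[-4,0,8.5],"turn":0,"hand":0.5},{"xyz":[0,0,0],"turn":0,"hand":0.5}]'; python3 - <<'E'
from h import *
s,R=st()
im=cams.get_image("side"); cv2.imwrite("pics/e.png",cv2.resize(im[160:330,180:400],None,fx=3,fy=3)[:,:,::-1])
E
```

```text
time: 18.62
eef_pos: [473.7, 302.3, 142.6]
tool_rot: [0.016, 0.67, -0.045]
wrist_force: [0.9, 0.3, -1.5]
width: 0.748
t 18.62 pos [473.7 302.3 142.6] F [ 0.9  0.3 -1.5] w 0.748
J [ 0.756 -0.069  2.123 -1.085  0.691  1.542]
R cols x,y,z: [[0.783, -0.037, -0.621], [0.047, 0.999, 0.0], [0.62, -0.03, 0.784]]
```

View pics/e.png

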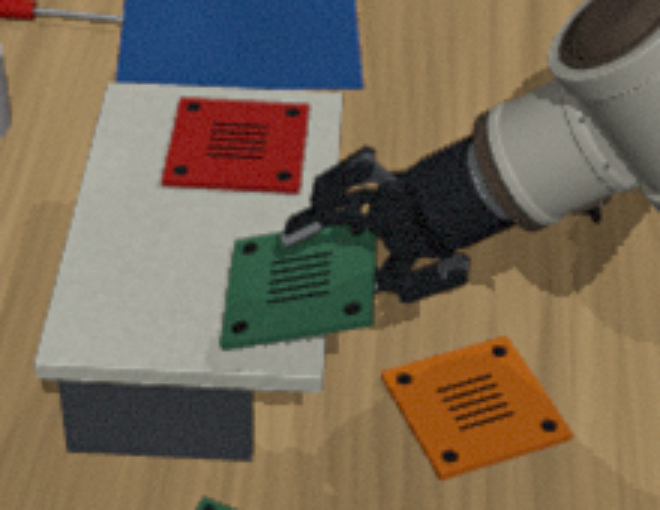

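The lid pivots as planned. Now I'll raise and close step by step, so the lid lines up with the pads when clamped.

```bash
python3 -m crank '[{"xyz":[-3.4,0,4.3],"turn":0,"hand":0.3},{"xyz":[-3.4,0,4.3],"turn":0,"hand":0.1},{"xyz":[-3.4,0,4.3],"turn":0,"hand":-0.1},{"xyz":[-3.4,0,4.3],"turn":0,"hand":-0.3},{"xyz":[0,0,0],"turn":0,"hand":-0.4},{"xyz":[0,0,0],"turn":0,"hand":-0.5}]'; python3 - <<'E'
from h import *
s,R=st()
im=cams.get_image("side"); cv2.imwrite("pics/f.png",cv2.resize(im[160:330,180:400],None,fx=3,fy=3)[:,:,::-1])
E
```

```text
time: 19.42
eef_pos: [473.4, 302.1, 163.5]
tool_rot: [0.015, 0.671, -0.046]
wrist_force: [-0.7, 0.1, -0.1]
width: 0.252
t 19.43 pos [473.4 302.1 163.5] F [-0.7  0.1 -0.1] w 0.252
J [ 0.756 -0.101  2.101 -1.029  0.719  1.468]
R cols x,y,z: [[0.782, -0.037, -0.622], [0.047, 0.999, -0.001], [0.621, -0.029, 0.783]]
```

View pics/f.png

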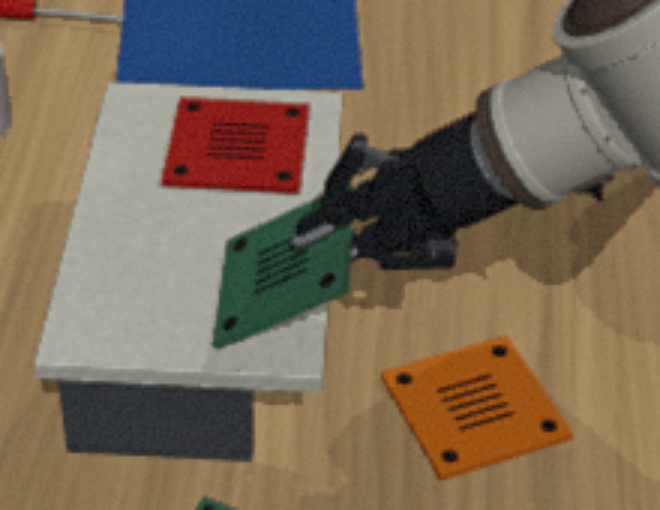

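The lid lies between the fingers, roughly parallel to them. Close and lift.

```bash
python3 -m crank '[{"xyz":[0,0,0],"turn":0,"hand":-0.7},{"xyz":[0,0,0],"turn":0,"hand":-0.9},{"xyz":[0,0,0],"turn":0,"hand":-1},{"xyz":[0,0,0],"turn":0,"hand":-1},{"xyz":[0,0,0],"turn":0,"hand":-1}]'; python3 -m crank '[{"xyz":[-6,0,8],"turn":0,"hand":-1},{"xyz":[-12,0,16],"turn":0,"hand":-1},{"xyz":[-24,0,31],"turn":0,"hand":-1},{"xyz":[-24,0,31],"turn":0,"hand":-1},{"xyz":[0,0,0],"turn":0,"hand":-1}]'; python3 - <<'E'
from h import *
s,R=st()
im=cams.get_image("side"); cv2.imwrite("pics/g.png",cv2.resize(im[110:310,180:420],None,fx=2.5,fy=2.5)[:,:,::-1])
E
```

```text
time: 20.1
eef_pos: [474.1, 302.1, 164.7]
tool_rot: [0.015, 0.669, -0.046]
wrist_force: [3.3, -2.8, 5.4]
width: 0.085
time: 20.72
eef_pos: [475.6, 302.7, 275.6]
tool_rot: [0.018, 0.668, -0.044]
wrist_force: [-0.3, 0.5, -2.3]
width: 0.086
t 20.73 pos [475.6 302.7 275.6] F [-0.3  0.5 -2.3] w 0.086
J [ 0.753 -0.219  1.955 -0.823  0.873  1.175]
R cols x,y,z: [[0.784, -0.035, -0.619], [0.047, 0.999, 0.003], [0.619, -0.031, 0.785]]
```

View pics/g.png

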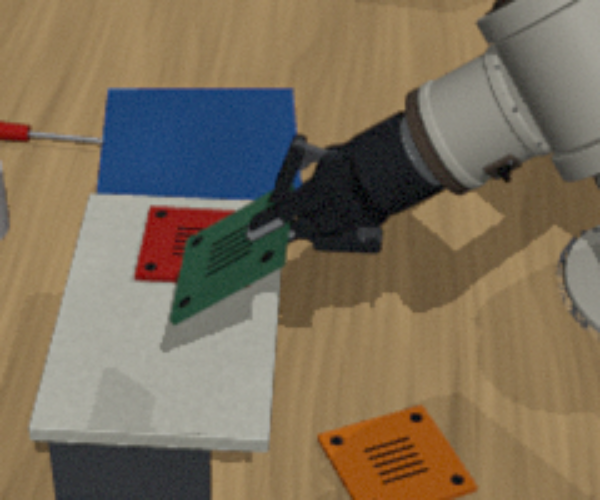

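The grip holds: 7 mm opening, lid at the tool's pitch and well clear of the riser. I'll check the carry and place path against the model.

```bash
python3 - <<'E'
from kin import *
R0=Ro.from_rotvec([.018,.668,-.044]); q=[.753,-.219,1.955,-.823,.873,1.175]
for x,a in(([476,303,276],0),([560,200,300],0),([600,60,310],0),([600,-60,310],0),([590,-150,280],0),([575,-240,200],0),([575,-240,200],60),([575,-240,200],120),([575,-240,200],180),([593,-237,60],180),([565,-237,26],180),([500,-237,50],180),([480,-237,150],180)):
    q,c=ik(x,R0*Ro.from_euler('x',a,degrees=True),q0=q); print(x,a,np.round(q,2),round(c,6))
E
python3 - <<'E'
from h import *
P=cams.camera_params("side")
print("mat side corners",[np.round(ray(P,p,3)[:2],1).tolist() for p in[(221,147),(298,146),(301,188)]])
E
```

```text
[476, 303, 276] 0 [ 0.75 -0.22  1.95 -0.82  0.87  1.17] 0.0
[560, 200, 300] 0 [ 0.4  -0.26  1.94 -0.55  0.69  0.73] 0.0
[600, 60, 310] 0 [-0.02 -0.31  1.95 -0.04  0.6   0.05] 0.0
[600, -60, 310] 0 [-0.36 -0.32  1.96  0.4   0.67 -0.52] 0.0
[590, -150, 280] 0 [-0.6  -0.27  1.98  0.67  0.73 -0.9 ] 0.0
[575, -240, 200] 0 [-0.81 -0.12  2.04  0.95  0.74 -1.33] 0.0
[575, -240, 200] 60 [-0.81 -0.12  2.04  0.95  0.74 -0.29] 0.0
[575, -240, 200] 120 [-0.81 -0.12  2.04  0.95  0.74  0.76] 0.0
[575, -240, 200] 180 [-0.81 -0.12  2.04  0.95  0.74  1.81] 0.0
[593, -237, 60] 180 [-0.77  0.13  2.13  1.38  0.56  1.29] 0.0
[565, -237, 26] 180 [-0.83  0.17  2.2   1.51  0.59  1.1 ] 0.0
[500, -237, 50] 180 [-0.97  0.01  2.3   1.35  0.7   1.17] 0.0
[480, -237, 150] 180 [-1.02 -0.23  2.24  1.05  0.85  1.55] 0.0
mat side corners [[742.1, -333.5], [476.8, -370.4], [450.7, -126.3]]
```

```bash
python3 -m crank '[{"xyz":[7,-20,9.3],"turn":0,"hand":-1},{"xyz":[14.1,-39.4,18.6],"turn":0,"hand":-1},{"xyz":[14.1,-39.4,18.6],"turn":0,"hand":-1},{"xyz":[14.1,-39.4,18.6],"turn":0,"hand":-1},{"xyz":[14.1,-39.4,18.6],"turn":0,"hand":-1},{"xyz":[14.1,-39.4,18.6],"turn":0,"hand":-1},{"xyz":[7,-20,9.3],"turn":0,"hand":-1},{"xyz":[1.6,-42,-3.7],"turn":0,"hand":-1},{"xyz":[1.6,-42,-3.7],"turn":0,"hand":-1},{"xyz":[1.6,-42,-3.7],"turn":0,"hand":-1},{"xyz":[1.6,-42,-3.7],"turn":0,"hand":-1},{"xyz":[1.6,-42,-3.7],"turn":0,"hand":-1}]'; python3 -m crank '[{"xyz":[17,-30,-24.7],"turn":0,"hand":-1},{"xyz":[17,-30,-24.7],"turn":0,"hand":-1},{"xyz":[17,-30,-24.7],"turn":0,"hand":-1},{"xyz":[0,0,0],"turn":10,"hand":-1},{"xyz":[0,0,0],"turn":10,"hand":-1},{"xyz":[0,0,0],"turn":10,"hand":-1},{"xyz":[0,0,0],"turn":10,"hand":-1},{"xyz":[0,0,0],"turn":10,"hand":-1},{"xyz":[0,0,0],"turn":10,"hand":-1},{"xyz":[0,0,0],"turn":10,"hand":-1},{"xyz":[0,0,0],"turn":10,"hand":-1},{"xyz":[0,0,0],"turn":10,"hand":-1}]';python3 -m crank '[{"xyz":[0,0,0],"turn":10,"hand":-1},{"xyz":[0,0,0],"turn":10,"hand":-1},{"xyz":[0,0,0],"turn":10,"hand":-1},{"xyz":[0,0,0],"turn":10,"hand":-1},{"xyz":[0,0,0],"turn":10,"hand":-1},{"xyz":[0,0,0],"turn":10,"hand":-1},{"xyz":[0,0,0],"turn":10,"hand":-1},{"xyz":[0,0,0],"turn":10,"hand":-1},{"xyz":[0,0,0],"turn":10,"hand":-1},{"xyz":[0,0,0],"turn":0,"hand":-1}]'; python3 - <<'E'
from h import *
s,R=st()
im=[cams.get_image(n) for n in("side","scene")]
cv2.imwrite("pics/i.png",np.hstack([cv2.resize(im[0][60:260,180:380],(400,400)),cv2.resize(im[1][150:350,70:270],(400,400))])[:,:,::-1])
E
```

```text
time: 22.28
eef_pos: [583.6, -151.7, 285.9]
tool_rot: [0.017, 0.673, -0.046]
wrist_force: [1.2, 0.5, -3.0]
width: 0.087
time: 23.78
eef_pos: [573.4, -239.7, 196.1]
tool_rot: [1.528, 0.491, -0.566]
wrist_force: [-0.0, 0.2, -2.0]
width: 0.087
time: 25.02
eef_pos: [573.5, -239.8, 196.5]
tool_rot: [-2.95, 0.069, 1.032]
wrist_force: [0.4, 0.0, -2.5]
width: 0.083
t 25.02 pos [ 573.5 -239.8  196.5] F [ 0.4  0.  -2.5] w 0.083
J [-0.813 -0.123  2.043  0.944  0.734  1.804]
R cols x,y,z: [[0.781, -0.037, -0.623], [-0.047, -0.999, -0.0], [-0.623, 0.029, -0.782]]
```

View pics/i.png

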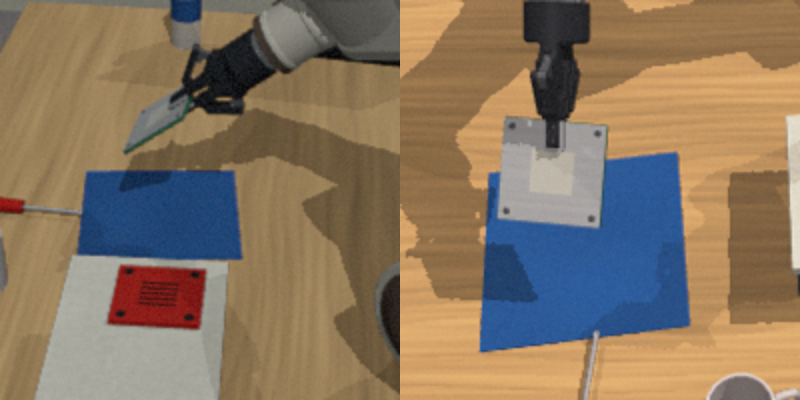

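The flip worked: aluminium face with the white square is up, held above the mat. Now lower until the far edge touches.

```bash
python3 -m crank '[{"xyz":[24,-0.7,22.3],"turn":0,"hand":-1},{"xyz":[24,-0.7,22.3],"turn":0,"hand":-1},{"xyz":[24,-0.7,22.3],"turn":0,"hand":-1},{"xyz":[24,-0.7,22.3],"turn":0,"hand":-1},{"xyz":[0,0,0],"turn":0,"hand":-1}]'; python3 -m crank '[{"xyz":[2.5,0,3.1],"turn":0,"hand":-1},{"xyz":[2.5,0,3.1],"turn":0,"hand":-1},{"xyz":[0,0,0],"turn":0,"hand":-1}]' | egrep "eef|force"
```

```text
time: 25.75
eef_pos: [593.0, -237.5, 65.8]
tool_rot: [-2.949, 0.067, 1.035]
wrist_force: [-0.4, 0.1, -2.2]
width: 0.083
eef_pos: [593.9, -238.6, 61.1]
wrist_force: [-0.2, 0.1, -1.0]
```

```bash
python3 -m crank '[{"xyz":[1.9,0,2.3],"turn":0,"hand":-1},{"xyz":[0,0,0],"turn":0,"hand":-1}]' | egrep "eef|force"; python3 -m crank '[{"xyz":[1.9,0,2.3],"turn":0,"hand":-1},{"xyz":[0,0,0],"turn":0,"hand":-1}]' | egrep "eef|force"; python3 - <<'E'
from h import *
im=cams.get_image("side")
cv2.imwrite("pics/j.png",cv2.resize(im[100:230,180:360],None,fx=4,fy=4)[:,:,::-1])
E
```

```text
eef_pos: [594.5, -239.0, 58.8]
wrist_force: [-2.4, -0.6, 6.5]
eef_pos: [595.2, -239.6, 57.2]
wrist_force: [-5.5, -1.9, 16.9]
```

View pics/j.png

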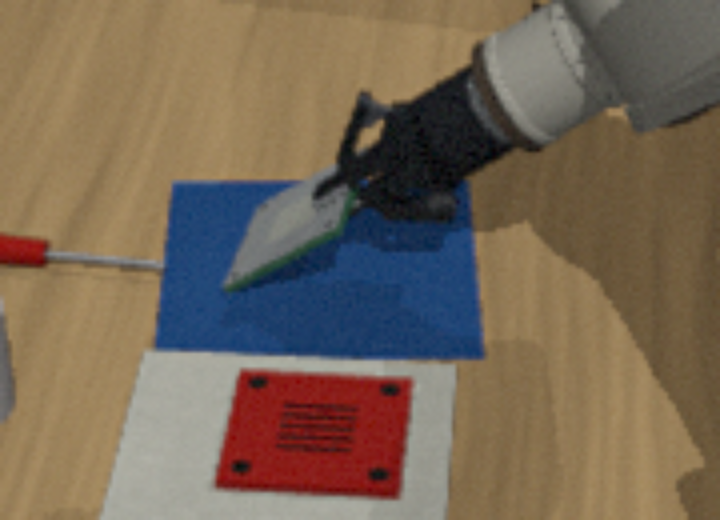

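The far edge is on the mat. I'll ease off, open slowly so the lid rests on the lower finger, and lower it.

```bash
python3 -m crank '[{"xyz":[-1.2,0,-1.5],"turn":0,"hand":-1},{"xyz":[0,0,0],"turn":0,"hand":-0.75},{"xyz":[0,0,0],"turn":0,"hand":-0.65},{"xyz":[0,0,0],"turn":0,"hand":-0.55},{"xyz":[0,0,0],"turn":0,"hand":-0.45},{"xyz":[0.6,0,7.2],"turn":0,"hand":-0.4},{"xyz":[0.6,0,7.2],"turn":0,"hand":-0.4},{"xyz":[0.6,0,7.2],"turn":0,"hand":-0.4},{"xyz":[0.6,0,7.2],"turn":0,"hand":-0.4},{"xyz":[0,0,0],"turn":0,"hand":-0.4}]'; python3 - <<'E'
from h import *
im=cams.get_image("side")
cv2.imwrite("pics/k.png",cv2.resize(im[100:230,180:360],None,fx=4,fy=4)[:,:,::-1])
E
```

```text
time: 27.92
eef_pos: [577.5, -237.6, 31.7]
tool_rot: [-2.951, 0.07, 1.03]
wrist_force: [0.6, -0.1, -0.3]
width: 0.295
```

View pics/k.png

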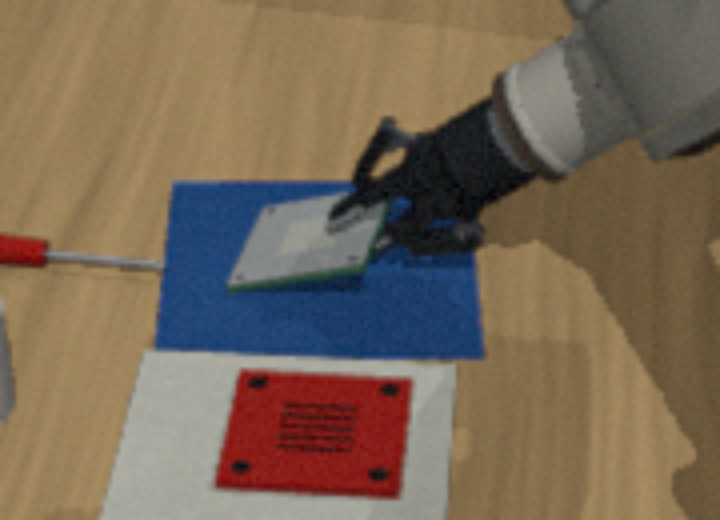

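The lid rests low, with its far edge on the mat and the lower finger under its near edge. I'll open a touch more, lower and withdraw horizontally.

```bash
python3 -m crank '[{"xyz":[0,0,0],"turn":0,"hand":-0.2},{"xyz":[1.9,0,2.3],"turn":0,"hand":0},{"xyz":[0,0,0],"turn":0,"hand":0},{"xyz":[-7.8,0,6.2],"turn":0,"hand":0},{"xyz":[-11.7,0,9.3],"turn":0,"hand":0},{"xyz":[-11.7,0,9.3],"turn":0,"hand":0},{"xyz":[-11.7,0,9.3],"turn":0,"hand":0},{"xyz":[-11.7,0,9.3],"turn":0,"hand":0},{"xyz":[-11.7,0,9.3],"turn":0,"hand":0},{"xyz":[0,0,0],"turn":0,"hand":0}]'; python3 - <<'E'
from h import *
lid("side",11);lid("scene",11)
P=cams.camera_params("scene"); cams.get_image("scene")
for d in spotter.trace("scene","mat"): print(round(d["p"],2),rect(P,d["region"],3))
E
```

```text
time: 29.22
eef_pos: [492.6, -234.0, 29.5]
tool_rot: [-2.951, 0.072, 1.029]
wrist_force: [0.8, 0.5, 0.3]
width: 0.502
side 0.96 [array([330.5, 314. ]), array([123., 127.]), np.float64(26.7)] 
side 0.76 [array([ 596. , -233.2]), array([130.8, 121.9]), np.float64(83.6)] 
side 0.69 [array([518.6, 483.7]), array([80.4, 83.8]), np.float64(67.9)] 
scene 0.91 [array([ 597.8, -242.5]), array([123.4, 123.5]), np.float64(83.8)] 
scene 0.88 [array([521.7, 471.9]), array([79. , 82.2]), np.float64(69.1)] 
scene 0.83 [array([331.9, 304.8]), array([122.3, 125.2]), np.float64(27.0)] 
scene 0.32 [array([485. , 125.4]), array([134.1, 141.4]), np.float64(89.7)] 
0.88 ((593.1113891601562, -240.3811798095703), (264.7922668457031, 264.2522888183594), 6.9858317375183105)
```

The lid reads as a 122–127 mm square at z = 11 mm in both cameras, centred on the mat. I'll retreat, check the face and the red lid numerically (all 12 pictures are used), and hand in.

```bash
python3 -m crank '[{"xyz":[-30,0,10],"turn":0,"hand":0},{"xyz":[-35,0,-30],"turn":0,"hand":0},{"xyz":[-35,0,-30],"turn":0,"hand":0},{"xyz":[0,0,0],"turn":0,"hand":0},{"xyz":[0,0,0],"turn":0,"hand":0}]'; python3 - <<'E'
from h import *
for n in("scene","side"):
  im=cams.get_image(n); P=cams.camera_params(n)
  for dx,dy in((0,0),(35,0),(0,40),(-40,0),(45,-25)):
    u,v=proj(P,[597+dx,-238+dy,11]).astype(int); print(n,(dx,dy),im[v-1:v+2,u-1:u+2].mean((0,1)).round())
  for t,z in(("green_lid_center",11),("red_lid_center",118)):
    for d in spotter.trace(n,t):
      r=rect(P,d["region"],z); print(t,round(d["p"],2),[np.round(a,1) for a in r])
st()
E
```

```text
time: 30.15
eef_pos: [446.4, -231.2, 130.5]
tool_rot: [-2.952, 0.069, 1.029]
wrist_force: [-0.1, 0.7, -0.1]
width: 0.502
scene (0, 0) [218. 212. 196.]
scene (35, 0) [196. 191. 189.]
scene (0, 40) [193. 189. 187.]
scene (-40, 0) [194. 190. 188.]
scene (45, -25) [195. 191. 188.]
green_lid_center 0.82 [array([521.1, 471.4]), array([80.2, 84.6]), np.float64(67.2)]
green_lid_center 0.78 [array([330.5, 301.5]), array([130.2, 127.8]), np.float64(24.2)]
green_lid_center 0.6 [array([ 597.6, -241.3]), array([121.3, 123.1]), np.float64(83.6)]
red_lid_center 0.86 [array([550. , 117.1]), array([127.1, 120. ]), np.float64(1.2)]
side (0, 0) [162. 164. 154.]
side (35, 0) [144. 148. 148.]
side (0, 40) [144. 147. 148.]
side (-40, 0) [143. 147. 147.]
side (45, -25) [144. 148. 148.]
green_lid_center 0.76 [array([ 595.3, -232.7]), array([128.1, 118. ]), np.float64(82.8)]
green_lid_center 0.74 [array([518. , 483.1]), array([83.6, 83.2]), np.float64(68.2)]
green_lid_center 0.57 [array([331.6, 314.1]), array([122. , 126.1]), np.float64(26.4)]
red_lid_center 0.75 [array([550. , 126.4]), array([118.5, 127. ]), np.float64(1.2)]
red_lid_center 0.35 [array([565.1, 264.4]), array([218.9, 441.5]), np.float64(1.6)]
t 30.45 pos [ 446.3 -231.1  129.9] F [0.8 0.3 0.2] w 0.497
J [-1.112 -0.276  2.318  1.061  0.902  1.461]
R cols x,y,z: [[0.782, -0.036, -0.622], [-0.047, -0.999, -0.001], [-0.622, 0.03, -0.783]]
```

```bash
python3 -c "
from bench import manip
print(manip.hand_in())"
```

```text
the job is handed in; nothing more can be done
None
```

The green lid is lying flat on the blue mat with its bare aluminium side up, and I handed the job in at about 30.5 s of the 72 s allowed. The hand-in gives no verdict.

**What I did**
- I pushed the lid from behind with both fingertips until it hung about 45 mm over the riser's front edge.
- The moves only allow turning about the tool's own axis, so I tilted the tool by running the arm against its reach limits in free space. That left it about 38° below horizontal.
- I put the lower finger under the overhang and pivoted the lid up on its rear edge, which stayed on the riser. Then I gripped it, carried it over and turned it 180° above the mat.
- I touched its far edge to the mat, lowered the near edge on the lower finger, withdrew the fingers and backed off.

**Last checks**
- **Position:** both cameras put the lid at about (597, −238) mm, within about 5 mm of the mat's centre. It measures about 122 mm (scene) and 118–128 mm (side) across, which fits a flat plate.
- **Face up:** sampled colours are grey aluminium with a lighter square in the middle.
- **Red lid:** it reads the same as at the start to within about 3 mm.
- **Contact:** the gripper is about 100 mm clear of the lid, with wrist force near zero. The highest I saw was about 18 N, when the far edge touched the mat.

**Disagreements and limits**
- The two cameras differ by 5–9 mm sideways, both on the lid and on the red lid, as they did from the start.
- All 12 picture views were used before the final placing, so the end state was checked by measurements only.

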